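# Put the tea away behind the folding door

### The arm

A 6-joint arm with a two-finger parallel gripper is mounted at the origin on a cart in front of the work surface, level with it; the furniture and walls round the work are solid. World frame = base frame: x ahead of the robot, y to its left, z up, the work surface at z = 0. Lengths are in m, angles in rad, forces in N, time in s.
With the tool pointing down it reaches from about 0.375 to 0.975 m from the base axis. Payload 3.8 kg.
Tool frame: the origin (TCP) lies midway between the tips of the shut fingers; the grasp point (between the pads) lies 19 mm behind it; z points along the fingers, y is the line along which they close (so a half turn about z gives the same grasp; the last joint's range is limited). The gripper opens to 88 mm and grips with 3 to 60 N. Pads are 18 mm wide; open, the fingers measure 123 mm over their backs; the gripper's body (75 mm by 187 mm) begins 45 mm behind the grasp point.
Start: joints at [1.11, 0.264, 1.604, -0, 1.274, -0.037], TCP at [0.278, 0.615, 0.239] pointing down, gripper open.
Joint ranges: [-2.63, 2.63], [-0.94, 2.18], [0.31, 2.57], [-1.31, 4.45], [0, 2.66], [-2.55, 2.55]. Speed limits (rad/s): [2.57, 2.57, 3.14, 3.14, 3.14, 3.14].

### API

Orientations are given as a 3x3 rotation matrix whose columns are the frame's x, y, z axes.
In Python, from cell import robot gives the robot as it stands. The module is installed in compiled form; this text tells all that it offers.
- The arm moves only by the tool apply_moves, never from a script. Its argument "moves" is a list of rows, each an object of numbers: "x", "y", "z": the shift along the tool's x, y, z in units of 0.4 m (1.0 is 0.4 m); "spin": the turn about the tool's z in units of pi rad (1.0 is pi rad). In form: [{"x": .., "y": .., "z": .., "spin": ..}, ...]. A call has 1 to 8 rows; each row is the pose to reach, as a shift and turn from the pose commanded when the call began, along the tool's axes at that moment, turning the shorter way round; what a row does not reach only later rows make up. A row lasts 1/8 s, in which the tool goes at most 62.5 mm and 10.7 degrees, less where a joint would pass 70% of its speed; a pose out of reach is approached as far as the arm can. A call with a number of a shift or a turn outside -1 to 1 is refused whole. A call with a gripper value outside its range is refused whole. "fingers" is the closure, from -1 (fully open) to 1 (shut), set as the call begins (left out, the last holds). The fingers move at their own pace and stop on an object; the grip force is fixed at half the most. Time passes only in rows, so rows that repeat a pose let the fingers close. It gives the time, the measured TCP pose, the force, the opening and the grip force at its end, in the units of the state.
- robot.state(): the state, without advancing time (a new reading comes with each control period).
- robot.camera(name): name is "scene" or "top" or "wrist"; returns a dict with "img" (480x640x3 uint8, red, green, blue), "fx", "fy", "cx", "cy" (pixels), "xyz" and "rotation" of the camera in the world; the wrist camera has in their place "hand_eye" (4x4, takes a point from camera to tool coordinates, whose origin is the TCP and whose axes are the flange's). Camera axes: x right, y down, z forward; pixel columns grow to the right and rows downward; lengths in m; the calibration is good to about 2 mm. A picture is of the moment at which its call begins: read the wrist's pose just before it. There is no depth.
- robot.sign_off(): hands the job in; it is judged then, once.
Trained networks look in a picture, given as the dict that the camera call returned (one of the last four; its "shot" number tells which), for a name from the list of things; names that differ only in an ending like _2 or _b are one class to them, and where a whole thing is asked for, a point or a joint stands for the part that bears it (a point fixed in the world has none). Each returns a list of dicts, best first, with "conf" (0 to 1); they miss things now and then, are a little off and sometimes report something else, mostly with a low value. They report only what shows in the picture. A call takes as long as a camera call. They do not tell look-alikes from the thing itself.
- robot.boxes_of(thing, picture): "rect" ([left, top, right, bottom] as shares, 0 to 1, of the picture: columns of its width, rows of its height, round what is visible of it).
- robot.trace(thing, picture): "pixels" (480x640 bool, what is visible of it) and "rect" ([left, top, right, bottom] as shares, 0 to 1, of the picture: columns of its width, rows of its height, round what is visible of it).
The state is a dict: "clock": time; "joints": joint angles; "qvel": joint speeds; "tau": joint torques, N m; "eef_pos": TCP position; "tcp_rot": TCP orientation; "ft_force": force on the tool from outside, world axes, zero at the start; "moment": the same for the moment, N m; "grip_width": finger opening in m; "gripper_force": force on a finger pad.
Only numpy, scipy, OpenCV 4.12 (cv2) and the standard library are available. Lean on these libraries where they do the work, as an engineer would, in place of code of your own. Each camera call takes 0.05 s, during which the arm holds its last target. There are 200 camera calls.

### The job

Pull the little worktop cupboard's white folding door open by its bar handle so that both panels fold right back to its left-hand side, then lay the black tea box inside the cupboard, flat on the worktop just as it lies now, and shut the door again so that both panels are flush. Do not knock over the things standing around, nor the salt shaker inside.

Things in the scene. Friction and masses are not known exactly. Their poses are not given: they have to be found in the camera images.
- cupboard: Low cupboard of light wood, no floor, fixed on the worktop, 240 mm wide, 115 mm high, roof underside at 103 mm. Origin: on the worktop, mid-opening, in the plane of the closed panels' inner faces; x inward, y to its left, z up. Opening y -106 to +106 mm between 12 mm side walls; back wall at x = 140 mm; the roof begins at x = 34 mm, leaving a hand slot behind the door.
- door_pivot (a point): Foot of the fixed hinge axis of the white bifold door, on the worktop at the left end of the opening (cupboard x = 0, y = +106 mm). The first panel turns about it; a fold hinge joins it to the second (lead) panel. Each panel is 106 mm long, 12 mm thick and 4 to 95 mm above the worktop. The fold moves out to cupboard -x, towards the robot.
- hinge_panel (a joint): Angle q of the first panel, rad: 0 shut flush, 1.4 the stop when folded right back. In the cupboard's frame the fold hinge is at x = -0.106 sin q, y = 0.106 - 0.106 cos q, and the lead panel is turned by +q about z (counter-clockwise from above). The door moves lightly (1 to 3 N at the handle) and stays where left; it starts shut or up to 0.3 ajar.
- lead_edge (a point): Far edge of the lead panel, at its inner face, 50 mm above the worktop. A flush track on the worktop guides it along cupboard x = 0: it lies at y = 0.106 - 0.212 cos q, at the right end of the opening when shut and near the door pivot when folded back. Nothing may stand across that line when the door is shut.
- pull (a point): Grip point on the door's handle, 75 mm up: a dark upright round bar 12 mm thick, 22 to 94 mm above the worktop, on the lead panel 30 mm from the fold hinge, axis 46 mm in front of the panel's inner face (34 mm off its outer face). Site x points square towards the panel, y along the panel towards the fold hinge, z up. It can be pinched from above, a finger on either side along y.
- tea_center (a point): Centre of the black cardboard tea box, which lies on its side: 63 mm wide (its own x axis), 77 mm high as it lies (y axis, vertical), 112 mm long (z axis, level). About 160 g.
- salt_center (a point): Centre of the salt shaker, 44 mm across and 90 mm high, standing inside the cupboard in its left back corner; z is up. Leave it standing.
- pepper_center (a point): Centre of the wooden pepper mill, 58 mm across, 130 mm high, bystander; z is up.
- sugar_center (a point): Centre of the white tin with wooden lid, 68 mm across, 100 mm high, bystander; z is up.
- spice_a_center (a point): Centre of the red-capped jar with green label, 45 mm across, 106 mm high, bystander; z is up.
- spice_b_center (a point): Centre of the red-capped jar with brown label, 45 mm across, 106 mm high, bystander; z is up.
Not all that is in view belongs to the job. What is shaped like the part that bears tea_center but red is not meant.

How it is judged:
On the way, in this order (a step that is already met when the one before it is completed fails the run):
1. the folding door is folded back (first panel past 1.05 rad) (value of joint hinge_panel above 1.05 rad), for 0.2 s.
2. the tea box has gone in through the door (its centre more than 35 mm inside, flat on the worktop) (x of tea_center in the frame of cupboard between 0.035 and 0.14 m and y of tea_center in the frame of cupboard between -0.106 and 0.106 m and height (world z) of tea_center below 0.07 m), for 0.2 s.
At the end, for the whole second after the job is handed in: The door is shut to within 0.1 rad (fold less than about 11 mm out); the tea box is at rest inside the cupboard, flat on the worktop on the same kind of side as at the start (its y axis within 0.15 rad of vertical), and everything else still stands (value of joint hinge_panel below 0.1 rad and x of tea_center in the frame of cupboard between 0.03 and 0.14 m and y of tea_center in the frame of cupboard between -0.106 and 0.106 m and height (world z) of tea_center between 0.034 and 0.046 m and angle between the y axis of tea_center and the z axis of cupboard, either way round below 0.15 rad and linear speed of tea_box below 0.02 m/s); the robot touches nothing.
It fails at once if a bystander or the salt shaker is knocked over (tilted over 0.5 rad) (angle between any of salt_center, pepper_center, sugar_center, spice_a_center, spice_b_center's own z axis and vertical above 0.5 rad).
It also fails if it takes over 72 s, if anything falls off the work surface, if the arm or the gripper's body presses on something with over 40 N, if the wrist force passes 120 N, or if a joint passes its speed limit or range.

## Working session

There is one attempt and no reset: what is moved stays moved. The work goes in short steps, Python scripts to look and compute and a tool call to move; the robot and the scene stay as the last step left them, time stands still between calls to the robot, and variables do not carry over. Pictures are saved under pics/ and viewed, at most 13 in all, crops included, and the job is handed in when it is done.

Besides the shell and the picture viewer there is one more tool, called after "Request:" by a JSON object that holds its "api" and its "payload", one argument or row to a line. apply_moves: Moves the arm, as the interface text tells. Its arguments: {"type":"object","properties":{"moves":{"type":"array","items":{"type":"object","properties":{"x":{"type":"number","minimum":-1,"maximum":1},"y":{"type":"number","minimum":-1,"maximum":1},"z":{"type":"number","minimum":-1,"maximum":1},"spin":{"type":"number","minimum":-1,"maximum":1}}}},"fingers":{"type":"number"}},"required":["moves"]}

```bash
mkdir -p pics
cat > h.py <<'E'
import numpy as np, cv2
from cell import robot
def save(c,n): cv2.imwrite('pics/'+n+'.png',cv2.cvtColor(c['img'],cv2.COLOR_RGB2BGR))
def cam(name):
    s=robot.state(); c=robot.camera(name)
    if name=='wrist':
        H=np.array(c['hand_eye']); R=np.array(s['tcp_rot'])
        c['R']=R@H[:3,:3]; c['t']=R@H[:3,3]+np.array(s['eef_pos'])
    else: c['R']=np.array(c['rotation']); c['t']=np.array(c['xyz'])
    return c
def ray(c,u,v,z):
    d=c['R']@np.array([(u-c['cx'])/c['fx'],(v-c['cy'])/c['fy'],1.])
    return c['t']+d*(z-c['t'][2])/d[2]
def proj(c,p):
    q=c['R'].T@(np.array(p)-c['t']); return c['fx']*q[0]/q[2]+c['cx'],c['fy']*q[1]/q[2]+c['cy']
E
python3 - <<'E'
from h import *
s=robot.state(); print({k:np.round(v,3).tolist() for k,v in s.items()})
for n in('top','scene'):
    c=cam(n); save(c,n+'0'); print(n,c['fx'],c['cx'],c['cy'],c['t'],c['R'].round(3).tolist())
    for t in('cupboard','tea_center','pull','hinge_panel','salt_center','pepper_center','sugar_center','spice_a_center'):
        for b in robot.boxes_of(t,c)[:3]:
            r=np.array(b['rect'])*[640,480,640,480]; print(t,r.round().tolist(),round(b['conf'],2))
E
```

```text
{'clock': 0.0, 'joints': [1.11, 0.265, 1.605, -0.0, 1.274, -0.037], 'qvel': [-0.001, 0.0, 0.001, -0.0, 0.001, 0.002], 'tau': [0.001, -50.211, -35.688, 0.072, 0.029, -0.0], 'eef_pos': [0.277, 0.615, 0.237], 'tcp_rot': [[-0.912, 0.411, -0.001], [0.411, 0.912, -0.002], [0.0, -0.002, -1.0]], 'ft_force': [0.112, 0.785, 0.483], 'moment': [0.003, -0.022, 0.013], 'gripper_force': 0.0, 'grip_width': 0.088}
top 593.0137179487659 320.37382961055863 240.0870147983217 [ 0.31073905 -0.01818958  1.45034385] [[0.022, -0.989, 0.145], [-1.0, -0.021, 0.013], [-0.01, -0.145, -0.989]]
cupboard [158.0, 151.0, 271.0, 250.0] 0.8
tea_center [397.0, 265.0, 450.0, 300.0] 0.69
tea_center [346.0, 218.0, 382.0, 269.0] 0.62
pull [223.0, 217.0, 261.0, 251.0] 0.84
hinge_panel [177.0, 218.0, 261.0, 252.0] 0.9
sugar_center [220.0, 214.0, 266.0, 254.0] 0.69
sugar_center [487.0, 269.0, 521.0, 298.0] 0.68
spice_a_center [448.0, 205.0, 471.0, 229.0] 0.85
scene 521.4385119494627 329.47106134387775 237.2969082870415 [-0.43118177 -0.47928406  0.66145761] [[0.431, -0.452, 0.781], [-0.902, -0.198, 0.383], [-0.019, -0.87, -0.493]]
cupboard [201.0, 170.0, 306.0, 243.0] 0.78
cupboard [487.0, 290.0, 530.0, 344.0] 0.44
tea_center [348.0, 227.0, 378.0, 284.0] 0.94
tea_center [381.0, 264.0, 445.0, 322.0] 0.82
pull [236.0, 205.0, 281.0, 241.0] 0.72
hinge_panel [199.0, 198.0, 284.0, 241.0] 0.82
salt_center [228.0, 191.0, 242.0, 205.0] 0.57
pepper_center [199.0, 198.0, 282.0, 241.0] 0.74
sugar_center [489.0, 289.0, 529.0, 346.0] 0.83
sugar_center [472.0, 260.0, 497.0, 314.0] 0.6
spice_a_center [455.0, 232.0, 480.0, 281.0] 0.65
```

Run:
```python
import cv2
a=cv2.imread('pics/top0.png')[130:330,140:540]; b=cv2.imread('pics/scene0.png')[150:350,180:560]
cv2.imwrite('pics/a.png',cv2.resize(a,None,fx=2,fy=2,interpolation=cv2.INTER_CUBIC)); cv2.imwrite('pics/b.png',cv2.resize(b,None,fx=2.1,fy=2.1,interpolation=cv2.INTER_CUBIC))
```

```text
(no output)
```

View pics/a.png

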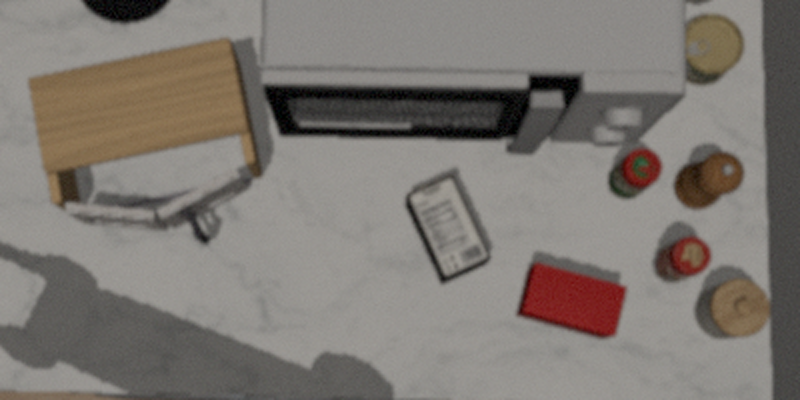

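View pics/b.png

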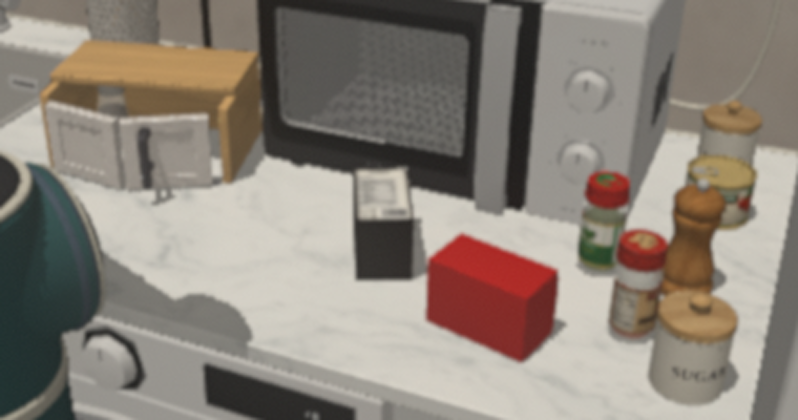

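```bash
cat >> h.py <<'E'
from scipy.optimize import least_squares
def fit2(model,obs):
    # rigid 2D: obs=R*model+t
    m=np.array(model);o=np.array(obs)
    f=lambda p:(np.c_[np.cos(p[2])*m[:,0]-np.sin(p[2])*m[:,1]+p[0],np.sin(p[2])*m[:,0]+np.cos(p[2])*m[:,1]+p[1]]-o).ravel()
    r=least_squares(f,[o[:,0].mean(),o[:,1].mean(),0.2]);return r.x,f(r.x).reshape(-1,2)
def w(P,x,y,z=0):
    return np.array([np.cos(P[2])*x-np.sin(P[2])*y+P[0],np.sin(P[2])*x+np.cos(P[2])*y+P[1],z])
E
python3 - <<'E'
from h import *
c=cam('top')
px=np.array([(30,78),(228,40),(247,135),(43,172)])/2+[140,130]
o=[ray(c,u,v,.115)[:2] for u,v in px]; print(np.round(o,3).tolist())
P,e=fit2([(.152,.12),(.152,-.12),(.034,-.12),(.034,.12)],o); print('cup',P.round(3),e.round(3).tolist())
px=np.array([(408,196),(455,171),(490,258),(444,282)])/2+[140,130]
o=[ray(c,u,v,.077)[:2] for u,v in px]; print('tea',np.round(o,3).tolist(),np.mean(o,0).round(3), [np.linalg.norm(o[i]-o[i-1]).round(3) for i in range(4)])
for t,h in(('spice_a_center',.106),('pepper_center',.13),('sugar_center',.1)):
    for b in robot.boxes_of(t,c)[:3]:
        r=np.array(b['rect'])*[640,480,640,480]; print(t,ray(c,(r[0]+r[2])/2,(r[1]+r[3])/2,h).round(3),b['conf'])
# door: handle base/top, fold hinge
print('handle top',ray(c,140+103,130+120,.094).round(3)) 
for q in(0,.1,.2,.3,.4):
    def door(s,n,z): # lead panel point s from fold along, n out
        F=np.array([-.106*np.sin(q),.106-.106*np.cos(q)]); d=np.array([np.sin(q),-np.cos(q)]); nn=np.array([-np.cos(q),-np.sin(q)])
        x=F+d*s+nn*n; return w(P,x[0],x[1],z)
    print(q,'bar top px(crop)',((np.array(proj(c,door(.03,.046,.094)))-[140,130])*2).round(),'fold top',((np.array(proj(c,door(0,.012,.095)))-[140,130])*2).round(),'lead',((np.array(proj(c,door(.106,.012,.095)))-[140,130])*2).round())
E
```

```text
[[0.665, 0.387], [0.716, 0.158], [0.603, 0.132], [0.555, 0.365]]
cup [0.544 0.241 0.21 ] [[0.002, 0.003], [0.002, -0.003], [-0.001, -0.001], [-0.003, 0.001]]
tea [[0.542, -0.055], [0.573, -0.11], [0.471, -0.152], [0.442, -0.099]] [ 0.507 -0.104] [np.float64(0.109), np.float64(0.063), np.float64(0.11), np.float64(0.061)]
spice_a_center [ 0.569 -0.322  0.106] 0.58
spice_a_center [0.517 0.234 0.106] 0.58
pepper_center [ 0.56  -0.398  0.13 ] 0.57
sugar_center [ 0.415 -0.424  0.1  ] 0.94
handle top [0.483 0.177 0.094]
0 bar top px(crop) [185. 221.] fold top [155. 197.] lead [245. 180.]
0.1 bar top px(crop) [190. 226.] fold top [157. 205.] lead [245. 180.]
0.2 bar top px(crop) [193. 231.] fold top [158. 214.] lead [243. 180.]
0.3 bar top px(crop) [195. 236.] fold top [158. 223.] lead [240. 180.]
0.4 bar top px(crop) [195. 241.] fold top [157. 231.] lead [234. 181.]
```

```bash
cat >> h.py <<'E'
P0=np.array([0.544,0.241,0.21])
def go(x,y,z,yang=None,base=None):
    """row for world target; yang=world angle (deg) of tool y"""
    s=robot.state(); R=np.array(s['tcp_rot']); p=np.array(s['eef_pos']) if base is None else np.array(base)
    d=R.T@(np.array([x,y,z])-p)/.4; a=np.degrees(np.arctan2(R[1,1],R[0,1]))
    sp=0 if yang is None else -((yang-a+180)%360-180)/180
    return np.round(d,3).tolist()+[round(sp,4)]
E
python3 -c "
from h import *
print(go(.46,.19,.30,-66))"
```

```text
[-0.853, -0.782, -0.153, np.float64(0.7318)]
```

Request:
{"api": "apply_moves", "payload": {
  "fingers": -1,
  "moves": [
    {"x": -0.853,"y": -0.782,"z": -0.153,"spin": 0.732},
    {"x": -0.853,"y": -0.782,"z": -0.153,"spin": 0.732},
    {"x": -0.853,"y": -0.782,"z": -0.153,"spin": 0.732},
    {"x": -0.853,"y": -0.782,"z": -0.153,"spin": 0.732},
    {"x": -0.853,"y": -0.782,"z": -0.153,"spin": 0.732},
    {"x": -0.853,"y": -0.782,"z": -0.153,"spin": 0.732},
    {"x": -0.853,"y": -0.782,"z": -0.153,"spin": 0.732},
    {"x": -0.853,"y": -0.782,"z": -0.153,"spin": 0.732}
  ]
}}

```text
clock: 2.1
eef_pos: [0.461, 0.1872, 0.3009]
tcp_rot: [[0.354, 0.935, 0.002], [0.935, -0.354, -0.0], [0.001, 0.002, -1.0]]
ft_force: [-0.6, 0.7, -0.0]
grip_width: 0.0882
gripper_force: 0.0
```

```bash
python3 -c "
from h import *
print(go(.46,.19,.30,-66),robot.state()['eef_pos'])"
```

```text
[0.006, -0.005, 0.002, np.float64(0.2515)] [0.46101772 0.187187   0.30089382]
```

Request:
{"api": "apply_moves", "payload": {
  "moves": [
    {"spin": 0.2515},
    {"spin": 0.2515},
    {"spin": 0.2515},
    {"spin": 0.2515},
    {"spin": 0.2515},
    {"spin": 0.2515}
  ]
}}

```text
invalid input at $.moves[0]: expected keys x, y, z, spin
```

Run:
```python
from h import *
c=cam('wrist'); save(c,'w1'); print(c['fx'],c['t'],c['R'].round(2).tolist(),robot.state()['joints'])
for t in('pull','hinge_panel','cupboard','salt_center'):
    for b in robot.boxes_of(t,c)[:2]: print(t,(np.array(b['rect'])*[640,480,640,480]).round().tolist(),round(b['conf'],2))
```

```text
417.5515812413741 [0.49052548 0.26713313 0.44664653] [[0.94, -0.34, -0.11], [-0.35, -0.88, -0.3], [0.0, 0.32, -0.95]] [ 0.33351868 -0.11156383  1.89182787 -0.00307644  1.35898025  0.70264634]
pull [339.0, 115.0, 450.0, 209.0] 0.71
hinge_panel [311.0, 0.0, 450.0, 207.0] 0.86
cupboard [310.0, 0.0, 640.0, 219.0] 0.96
```

View pics/w1.png

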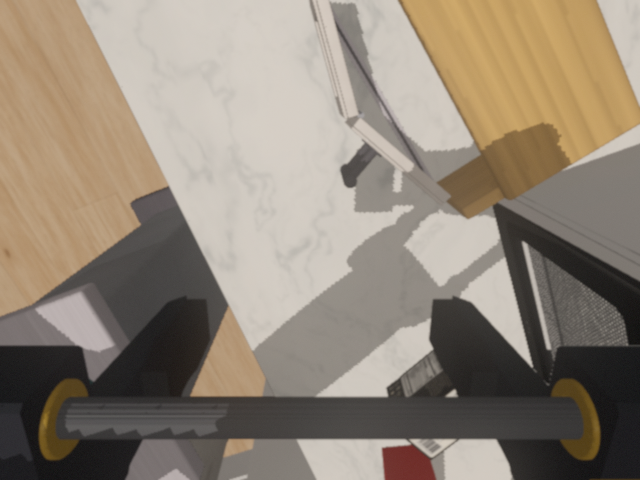

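Run:
```python
from h import *
c=cam('wrist'); P=P0
def loc(p): d=p[:2]-P[:2]; a=P[2]; return np.round([np.cos(a)*d[0]+np.sin(a)*d[1],-np.sin(a)*d[0]+np.cos(a)*d[1]],4)
for n,u,v,z in(('bar',348,178,.094),('fold',347,124,.095),('lead_top',412,170,.095),('pivot-ish',315,0,.095),('roof corner front right',512,198,.115),('wall foot outer',470,217,.0),('walltop',496,194,.103)):
    p=ray(c,u,v,z); print(n,p.round(3),loc(p))
for n,p in (('roofFR',(.034,-.12,.115)),('roofFL',(.034,.12,.115)),('wallR front foot',(0,-.12,0)),('wallR front top',(0,-.12,.103))):
    print(n,np.round(proj(c,w(P,*p))))
for q in(.2,.3,.4,.5,.6):
    F=np.array([-.106*np.sin(q),.106-.106*np.cos(q)]); d=np.array([np.sin(q),-np.cos(q)]); nn=np.array([-np.cos(q),-np.sin(q)])
    print(q,[np.round(proj(c,w(P,*(F+d*s+nn*n),z))).tolist() for s,n,z in((.03,.046,.094),(0,.012,.095),(.106,.012,.095),(.106,0,.004))], (F+d*.03+nn*.046).round(3))
```

```text
bar [0.488 0.199 0.094] [-0.0636 -0.0298]
fold [0.502 0.241 0.095] [-0.0415  0.0088]
lead_top [0.541 0.187 0.095] [-0.0145 -0.0524]
pivot-ish [0.508 0.333 0.095] [-0.0159  0.0979]
roof corner front right [0.608 0.142 0.115] [ 0.0416 -0.1104]
wall foot outer [0.601 0.091 0.   ] [ 0.0245 -0.1581]
walltop [0.6   0.145 0.103] [ 0.0349 -0.1055]
roofFR [508. 212.]
roofFL [361. -84.]
wallR front foot [435. 200.]
wallR front top [466. 229.]
0.2 [[355.0, 182.0], [362.0, 128.0], [443.0, 218.0], [428.0, 187.0]] [-0.06  -0.036]
0.3 [[350.0, 187.0], [350.0, 133.0], [441.0, 214.0], [426.0, 183.0]] [-0.066 -0.038]
0.4 [[344.0, 190.0], [339.0, 137.0], [438.0, 208.0], [422.0, 177.0]] [-0.072 -0.037]
0.5 [[338.0, 192.0], [327.0, 139.0], [434.0, 200.0], [418.0, 170.0]] [-0.077 -0.035]
0.6 [[332.0, 191.0], [316.0, 140.0], [430.0, 190.0], [413.0, 161.0]] [-0.081 -0.032]
```

Request:
{"api": "apply_moves", "payload": {
  "moves": [
    {"x": 0,"y": 0,"z": 0.05,"spin": 0.25},
    {"x": 0,"y": 0,"z": 0.05,"spin": 0.25},
    {"x": 0,"y": 0,"z": 0.05,"spin": 0.25},
    {"x": 0,"y": 0,"z": 0.05,"spin": 0.25},
    {"x": 0,"y": 0,"z": 0.05,"spin": 0.25},
    {"x": 0,"y": 0,"z": 0.05,"spin": 0.25}
  ]
}}

```text
clock: 3.15
eef_pos: [0.4596, 0.1906, 0.2797]
tcp_rot: [[0.906, 0.423, -0.0], [0.423, -0.906, -0.0], [-0.0, -0.0, -1.0]]
ft_force: [-0.2, 0.3, -0.4]
grip_width: 0.0881
gripper_force: 0.0
```

Run:
```python
from h import *
c=cam('wrist'); save(c,'w2'); print(c['t'],robot.state()['joints'],robot.state()['eef_pos'])
P=P0
for n,p in (('roofFR',(.034,-.12,.115)),('roofFL',(.034,.12,.115)),('wallR front foot',(0,-.12,0)),('wallR front top',(0,-.12,.103))):
    print(n,np.round(proj(c,w(P,*p))))
for q in(.2,.3,.4):
    F=np.array([-.106*np.sin(q),.106-.106*np.cos(q)]); d=np.array([np.sin(q),-np.cos(q)]); nn=np.array([-np.cos(q),-np.sin(q)])
    print(q,[np.round(proj(c,w(P,*(F+d*s+nn*n),z))).tolist() for s,n,z in((.03,.046,.094),(.03,.046,.022),(0,.012,.095),(.106,.012,.095),(.106,0,.004))], (F+d*.03+nn*.046).round(3))
```

```text
[0.53607261 0.22725688 0.42536901] [ 3.42664005e-01 -1.00342533e-01  1.92067597e+00  1.01676642e-04
  1.32152727e+00  1.47712869e+00] [0.45966878 0.19045346 0.2797678 ]
roofFR [487.  64.]
roofFL [136. -26.]
wallR front foot [429. 108.]
wallR front top [464. 113.]
0.2 [[335.0, 165.0], [332.0, 153.0], [298.0, 120.0], [436.0, 123.0], [412.0, 104.0]] [-0.06  -0.036]
0.3 [[335.0, 173.0], [332.0, 159.0], [293.0, 132.0], [431.0, 122.0], [407.0, 103.0]] [-0.066 -0.038]
0.4 [[332.0, 180.0], [330.0, 165.0], [287.0, 144.0], [424.0, 119.0], [400.0, 101.0]] [-0.072 -0.037]
```

View pics/w2.png

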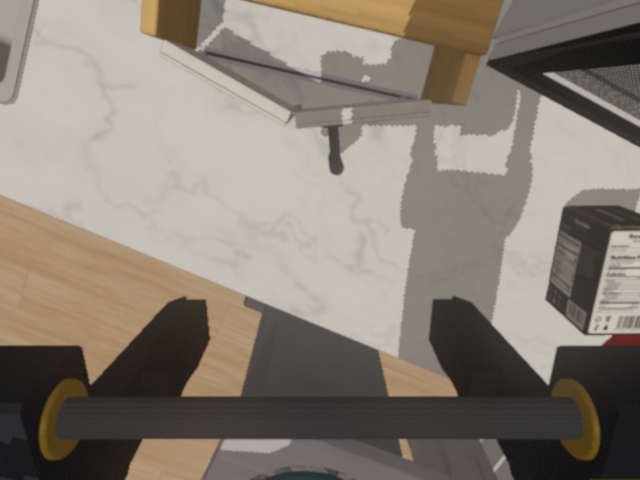

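```bash
cat >> h.py <<'E'
def door(q,s,n):
    F=np.array([-.106*np.sin(q),.106-.106*np.cos(q)]); return F+np.array([np.sin(q),-np.cos(q)])*s+np.array([-np.cos(q),-np.sin(q)])*n
E
python3 - <<'E'
from h import *
c=cam('wrist')
def res(p):
    P=p[:3];q=p[3]
    o=[((.034,-.12,.115),(489,54)),((0,-.12,p[4]),(467,104)),((0,.12,p[4]),(143,35)),((*door(q,.03,.046),.094),(336,168)),((*door(q,0,.012),.095),(291,122)),((*door(q,.106,.012),.095),(430,114))]
    return np.concatenate([np.array(proj(c,w(P,*a)))-b for a,b in o]+[[(p[4]-.103)*500]])
r=least_squares(res,[*P0,.25,.103]); print(r.x.round(4),r.fun.round(1))
P=r.x[:3];q=r.x[3]; b=w(P,*door(q,.03,.046)); print('bar',b,'angle',np.degrees(P[2]+q)-90)
t=cam('top'); print([np.round((np.array(proj(t,w(P,*a)))-[140,130])*2) for a in((.152,.12,.115),(.152,-.12,.115),(.034,-.12,.115),(.034,.12,.115))])
E
```

```text
[0.5472 0.2424 0.2337 0.284  0.0989] [-1.6 -0.4 -2.9  0.2 -3.2 -2.4  0.8 -1.2  3.9  4.   3.6  0.3 -2.1]
bar [0.4922182  0.19078539 0.        ] angle -60.33908358919517
[array([24., 76.]), array([226.,  34.]), array([246., 131.]), array([ 41., 174.])]
```

```bash
sed -i 's/^P0=.*/P0=np.array([.5472,.2424,.2337])/' h.py; python3 -c "
from h import *
print(go(.492,.191,.15,-60.3),go(.492,.191,.056,-60.3))"
```

```text
[0.074, 0.032, 0.325, np.float64(-0.0266)] [0.074, 0.032, 0.56, np.float64(-0.0266)]
```

Request:
{"api": "apply_moves", "payload": {
  "moves": [
    {"x": 0.074,"y": 0.032,"z": 0.2,"spin": -0.027},
    {"x": 0.074,"y": 0.032,"z": 0.325,"spin": -0.027},
    {"x": 0.074,"y": 0.032,"z": 0.4,"spin": -0.027},
    {"x": 0.074,"y": 0.032,"z": 0.48,"spin": -0.027},
    {"x": 0.074,"y": 0.032,"z": 0.56,"spin": -0.027},
    {"x": 0.074,"y": 0.032,"z": 0.56,"spin": -0.027}
  ]
}}

```text
clock: 4.05
eef_pos: [0.4896, 0.1897, 0.0532]
tcp_rot: [[0.869, 0.495, -0.006], [0.495, -0.869, -0.002], [-0.006, -0.001, -1.0]]
ft_force: [-0.0, 0.8, -0.8]
grip_width: 0.088
gripper_force: 0.0
```

Run:
```python
from h import *
c=cam('wrist'); save(c,'w3'); print(robot.state()['eef_pos'])
print(proj(c,w(P0,*door(.284,.03,.046),.094)))
```

```text
[0.49127099 0.19028717 0.05508713]
(np.float64(322.49861963237345), np.float64(381.9280757438313))
```

View pics/w3.png

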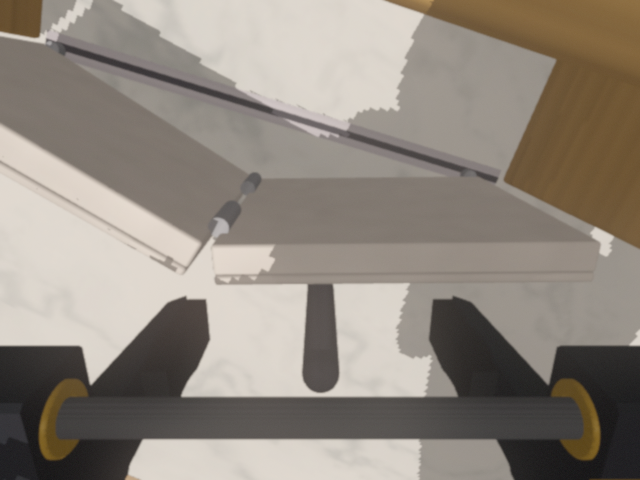

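Request:
{"api": "apply_moves", "payload": {
  "fingers": 1,
  "moves": [
    {"x": 0,"y": 0,"z": 0,"spin": 0},
    {"x": 0,"y": 0,"z": 0,"spin": 0},
    {"x": 0,"y": 0,"z": 0,"spin": 0},
    {"x": 0,"y": 0,"z": 0,"spin": 0},
    {"x": 0,"y": 0,"z": 0,"spin": 0},
    {"x": 0,"y": 0,"z": 0,"spin": 0}
  ]
}}

```text
clock: 4.85
eef_pos: [0.4922, 0.1906, 0.0559]
tcp_rot: [[0.869, 0.494, -0.0], [0.494, -0.869, -0.0], [-0.0, -0.0, -1.0]]
ft_force: [-0.4, -0.1, -0.3]
grip_width: 0.0302
gripper_force: 0.0
```

```bash
cat >> h.py <<'E'
def arc(q0,qs,P=None):
    P=P0 if P is None else P
    R=np.array(robot.state()['tcp_rot'])
    for q in qs:
        d=w(P,*door(q,.03,.046))-w(P,*door(q0,.03,.046)); d=R.T@d/.4
        print('{"x": %.3f, "y": %.3f, "z": 0, "spin": %.3f},'%(d[0],d[1],-(q-q0)/np.pi))
E
python3 -c "
from h import *
arc(.284,np.linspace(.284,1.39,17)[1:])"
```

```text
{"x": -0.010, "y": -0.003, "z": 0, "spin": -0.022},
{"x": -0.018, "y": -0.007, "z": 0, "spin": -0.044},
{"x": -0.025, "y": -0.012, "z": 0, "spin": -0.066},
{"x": -0.031, "y": -0.019, "z": 0, "spin": -0.088},
{"x": -0.035, "y": -0.027, "z": 0, "spin": -0.110},
{"x": -0.038, "y": -0.036, "z": 0, "spin": -0.132},
{"x": -0.039, "y": -0.047, "z": 0, "spin": -0.154},
{"x": -0.040, "y": -0.059, "z": 0, "spin": -0.176},
{"x": -0.038, "y": -0.072, "z": 0, "spin": -0.198},
{"x": -0.036, "y": -0.086, "z": 0, "spin": -0.220},
{"x": -0.031, "y": -0.101, "z": 0, "spin": -0.242},
{"x": -0.026, "y": -0.117, "z": 0, "spin": -0.264},
{"x": -0.019, "y": -0.134, "z": 0, "spin": -0.286},
{"x": -0.011, "y": -0.152, "z": 0, "spin": -0.308},
{"x": -0.001, "y": -0.170, "z": 0, "spin": -0.330},
{"x": 0.009, "y": -0.189, "z": 0, "spin": -0.352},
```

Request:
{"api": "apply_moves", "payload": {
  "moves": [
    {"x": 0,"y": 0,"z": 0,"spin": 0},
    {"x": 0,"y": 0,"z": 0,"spin": 0},
    {"x": 0,"y": 0,"z": 0,"spin": 0},
    {"x": 0,"y": 0,"z": 0,"spin": 0}
  ]
}}

```text
clock: 5.35
eef_pos: [0.4921, 0.1906, 0.0558]
tcp_rot: [[0.869, 0.494, -0.0], [0.494, -0.869, -0.0], [-0.0, -0.0, -1.0]]
ft_force: [-0.1, -1.3, 0.1]
grip_width: 0.0111
gripper_force: 30.0
```

Request:
{"api": "apply_moves", "payload": {
  "moves": [
    {"x": -0.01,"y": -0.003,"z": 0,"spin": -0.022},
    {"x": -0.018,"y": -0.007,"z": 0,"spin": -0.044},
    {"x": -0.025,"y": -0.012,"z": 0,"spin": -0.066},
    {"x": -0.031,"y": -0.019,"z": 0,"spin": -0.088},
    {"x": -0.035,"y": -0.027,"z": 0,"spin": -0.11},
    {"x": -0.038,"y": -0.036,"z": 0,"spin": -0.132},
    {"x": -0.039,"y": -0.047,"z": 0,"spin": -0.154},
    {"x": -0.04,"y": -0.059,"z": 0,"spin": -0.176}
  ]
}}

```text
clock: 6.35
eef_pos: [0.4674, 0.2035, 0.0559]
tcp_rot: [[0.478, 0.878, 0.002], [0.878, -0.478, 0.001], [0.001, 0.001, -1.0]]
ft_force: [2.1, 0.5, -3.5]
grip_width: 0.0109
gripper_force: 30.0
```

```bash
python3 -c "
from h import *
arc(.837,np.linspace(.284,1.39,17)[9:])"
```

```text
{"x": 0.008, "y": -0.010, "z": 0, "spin": -0.022},
{"x": 0.018, "y": -0.021, "z": 0, "spin": -0.044},
{"x": 0.029, "y": -0.032, "z": 0, "spin": -0.066},
{"x": 0.042, "y": -0.042, "z": 0, "spin": -0.088},
{"x": 0.057, "y": -0.053, "z": 0, "spin": -0.110},
{"x": 0.073, "y": -0.064, "z": 0, "spin": -0.132},
{"x": 0.091, "y": -0.074, "z": 0, "spin": -0.154},
{"x": 0.110, "y": -0.085, "z": 0, "spin": -0.176},
```

Request:
{"api": "apply_moves", "payload": {
  "moves": [
    {"x": 0.008,"y": -0.01,"z": 0,"spin": -0.022},
    {"x": 0.018,"y": -0.021,"z": 0,"spin": -0.044},
    {"x": 0.029,"y": -0.032,"z": 0,"spin": -0.066},
    {"x": 0.042,"y": -0.042,"z": 0,"spin": -0.088},
    {"x": 0.057,"y": -0.053,"z": 0,"spin": -0.11},
    {"x": 0.073,"y": -0.064,"z": 0,"spin": -0.132},
    {"x": 0.091,"y": -0.074,"z": 0,"spin": -0.154},
    {"x": 0.108,"y": -0.084,"z": 0,"spin": -0.174}
  ]
}}

```text
clock: 7.35
eef_pos: [0.4579, 0.2573, 0.0559]
tcp_rot: [[-0.048, 0.999, -0.0], [0.999, 0.048, -0.0], [-0.0, -0.0, -1.0]]
ft_force: [-0.2, -0.7, -1.3]
grip_width: 0.011
gripper_force: 30.0
```

Request:
{"api": "apply_moves", "payload": {
  "fingers": -0.1,
  "moves": [
    {"x": 0,"y": 0,"z": 0,"spin": 0},
    {"x": 0,"y": 0,"z": 0,"spin": 0},
    {"x": 0,"y": 0,"z": 0,"spin": 0},
    {"x": 0,"y": 0,"z": 0,"spin": 0},
    {"x": 0,"y": 0,"z": 0,"spin": 0},
    {"x": 0,"y": 0,"z": -0.1,"spin": 0},
    {"x": 0,"y": 0,"z": -0.2,"spin": 0},
    {"x": 0,"y": 0,"z": -0.35,"spin": 0}
  ]
}}

```text
clock: 8.35
eef_pos: [0.4564, 0.2564, 0.1954]
tcp_rot: [[-0.046, 0.999, -0.004], [0.999, 0.046, -0.002], [-0.002, -0.004, -1.0]]
ft_force: [0.8, 0.1, 0.3]
grip_width: 0.0485
gripper_force: 0.0
```

Run:
```python
from h import *
print(robot.state()['joints'])
c=cam('wrist'); save(c,'w4')
for q in (1.1,1.2,1.3,1.39): print(q,[np.round(proj(c,w(P0,*door(q,s,n),z))) for s,n,z in((.03,.046,.094),(0,.012,.095),(.106,.012,.095))])
t=cam('top')
for b in robot.trace('tea_center',t)[:3]:
    k=b['pixels']; print(b['conf'],t['img'][k].mean(0),np.argwhere(k).mean(0)[::-1])
print(go(.455,-.124,.20,-66))
```

```text
[ 4.64293752e-01  1.19816550e-02  1.97094408e+00 -1.24684067e-05
  1.16283876e+00  4.18572690e-01]
1.1 [array([324., 283.]), array([293., 223.]), array([453., 268.])]
1.2 [array([322., 268.]), array([284., 210.]), array([452., 240.])]
1.3 [array([322., 251.]), array([277., 196.]), array([451., 210.])]
1.39 [array([323., 234.]), array([272., 181.]), array([451., 180.])]
0.8 [133.06163887 129.74619289 124.45685279] [363.21174764 244.44742567]
0.64 [131.60857538  42.42807746  40.80912863] [425.7164592  280.54979253]
[-0.955, -0.058, -0.003, np.float64(0.3813)]
```

View pics/w4.png

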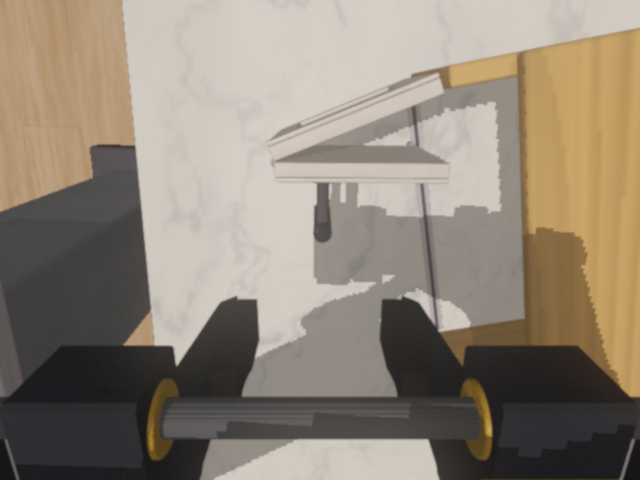

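```bash
python3 -c "
from h import *
t=cam('top')
for u,v in((280,198),(400,198)):print(ray(t,u,v,0.01).round(3),ray(t,u,v-30,.25).round(3))
print(go(.475,-.118,.22,-66.4))"
```

```text
[0.625 0.103 0.01 ] [0.637 0.085 0.25 ]
[ 0.632 -0.195  0.01 ] [ 0.642 -0.165  0.25 ]
[-0.94, -0.003, -0.057, np.float64(0.3835)]
```

Request:
{"api": "apply_moves", "payload": {
  "fingers": -1,
  "moves": [
    {"x": -0.94,"y": -0.003,"z": -0.06,"spin": 0.3835},
    {"x": -0.94,"y": -0.003,"z": -0.06,"spin": 0.3835},
    {"x": -0.94,"y": -0.003,"z": -0.06,"spin": 0.3835},
    {"x": -0.94,"y": -0.003,"z": -0.06,"spin": 0.3835},
    {"x": -0.94,"y": -0.003,"z": -0.06,"spin": 0.3835},
    {"x": -0.94,"y": -0.003,"z": -0.06,"spin": 0.3835},
    {"x": -0.94,"y": -0.003,"z": -0.06,"spin": 0.3835},
    {"x": -0.94,"y": -0.003,"z": -0.06,"spin": 0.3835}
  ]
}}

```text
clock: 9.55
eef_pos: [0.4725, -0.119, 0.2177]
tcp_rot: [[0.917, 0.399, -0.004], [0.399, -0.917, 0.001], [-0.003, -0.003, -1.0]]
ft_force: [-0.3, 0.1, 0.2]
grip_width: 0.088
gripper_force: 0.0
```

Run:
```python
from h import *
c=cam('wrist'); save(c,'w5'); print(robot.state()['eef_pos'],robot.state()['joints'].__repr__())
a=np.radians(23.6)
for l,m in((.056,.0315),(.056,-.0315),(-.056,-.0315),(-.056,.0315)): print(np.round(proj(c,[.507+np.cos(a)*l-np.sin(a)*m,-.104+np.sin(a)*l+np.cos(a)*m,.077])))
```

```text
[ 0.47272552 -0.11823754  0.21791157] array([-2.96361614e-01, -7.87207978e-02,  2.01568823e+00,  2.29022685e-04,
        1.20830323e+00,  8.61601366e-01])
[271.  78.]
[370.  78.]
[364. 242.]
[277. 243.]
```

View pics/w5.png

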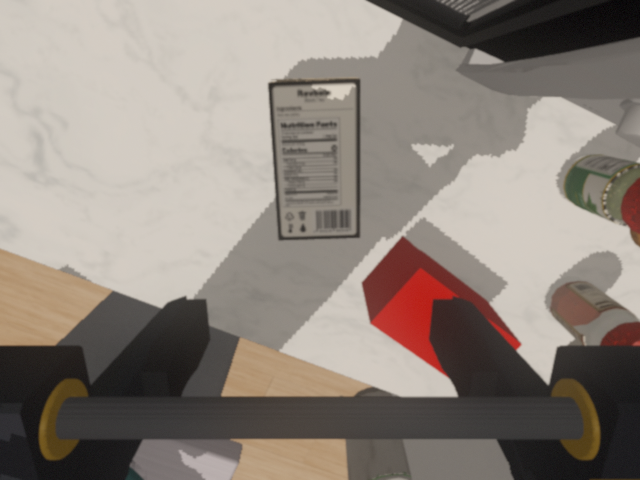

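Run:
```python
from h import *
c=cam('wrist');t=cam('top')
s=robot.state();R=np.array(s['tcp_rot']);p=np.array(s['eef_pos'])
o=[ray(c,u,v,.077) for u,v in((269,82),(360,79),(360,236),(279,240))]
P,e=fit2([(.056,.0315),(.056,-.0315),(-.056,-.0315),(-.056,.0315)],[x[:2] for x in o]); print('tea',P,np.degrees(P[2]),e.round(3).tolist())
ax=np.array([np.cos(P[2]),np.sin(P[2])]);ay=np.array([-ax[1],ax[0]])
for u,v in((533,265),(625,287),(610,337),(518,315)):
    r=ray(t,u/2+140,v/2+130,.077)[:2]-P[:2]; print('red rel tea: along',(r@ax).round(3),'left',(r@ay).round(3))
for k in(.02,.03): print(go(*(P[:2]-k*ax),.1,np.degrees(P[2])-90))
```

```text
tea [ 0.50715623 -0.10056376  0.44564642] 25.533658851642073 [[0.001, 0.003], [0.003, -0.001], [-0.002, -0.003], [-0.002, 0.001]]
red rel tea: along -0.083 left -0.073
red rel tea: along -0.15 left -0.159
red rel tea: along -0.195 left -0.118
red rel tea: along -0.128 left -0.032
[0.045, -0.003, 0.296, np.float64(-0.01)]
[0.02, -0.002, 0.296, np.float64(-0.01)]
```

Request:
{"api": "apply_moves", "payload": {
  "moves": [
    {"x": 0.033,"y": -0.002,"z": 0.15,"spin": -0.008},
    {"x": 0.033,"y": -0.002,"z": 0.296,"spin": -0.008},
    {"x": 0.033,"y": -0.002,"z": 0.38,"spin": -0.008},
    {"x": 0.033,"y": -0.002,"z": 0.443,"spin": -0.008},
    {"x": 0.033,"y": -0.002,"z": 0.443,"spin": -0.008},
    {"x": 0.033,"y": -0.002,"z": 0.443,"spin": -0.008}
  ]
}}

```text
clock: 10.45
eef_pos: [0.4865, -0.1119, 0.0435]
tcp_rot: [[0.905, 0.425, 0.001], [0.425, -0.905, -0.0], [0.001, 0.001, -1.0]]
ft_force: [-1.1, 0.4, 0.2]
grip_width: 0.0877
gripper_force: 0.0
```

Request:
{"api": "apply_moves", "payload": {
  "fingers": 1,
  "moves": [
    {"x": 0,"y": 0,"z": 0,"spin": 0},
    {"x": 0,"y": 0,"z": 0,"spin": 0},
    {"x": 0,"y": 0,"z": 0,"spin": 0},
    {"x": 0,"y": 0,"z": 0,"spin": 0},
    {"x": 0,"y": 0,"z": 0,"spin": 0},
    {"x": 0,"y": 0,"z": 0,"spin": 0}
  ]
}}

```text
clock: 11.2
eef_pos: [0.4863, -0.1125, 0.0436]
tcp_rot: [[0.906, 0.423, 0.001], [0.423, -0.906, -0.0], [0.001, 0.001, -1.0]]
ft_force: [-0.6, 0.9, 5.4]
grip_width: 0.0627
gripper_force: 30.0
```

Request:
{"api": "apply_moves", "payload": {
  "moves": [
    {"x": 0,"y": 0,"z": -0.02,"spin": 0},
    {"x": 0,"y": 0,"z": -0.05,"spin": 0},
    {"x": 0,"y": 0,"z": -0.08,"spin": 0},
    {"x": 0,"y": 0,"z": -0.08,"spin": 0}
  ]
}}

```text
clock: 11.7
eef_pos: [0.487, -0.1128, 0.0763]
tcp_rot: [[0.906, 0.423, 0.003], [0.423, -0.906, -0.001], [0.002, 0.002, -1.0]]
ft_force: [0.4, -0.4, -1.9]
grip_width: 0.0623
gripper_force: 30.0
```

Run:
```python
from h import *
p=w(P0,-.12,-.04); print(p,go(p[0],p[1],.085,np.degrees(P0[2])-90))
```

```text
[0.43972519 0.17569793 0.        ] [0.198, -0.703, -0.023, np.float64(0.0647)]
```

Request:
{"api": "apply_moves", "payload": {
  "moves": [
    {"x": 0.03,"y": -0.12,"z": -0.02,"spin": 0.01},
    {"x": 0.07,"y": -0.25,"z": -0.02,"spin": 0.02},
    {"x": 0.11,"y": -0.38,"z": -0.02,"spin": 0.035},
    {"x": 0.145,"y": -0.51,"z": -0.02,"spin": 0.05},
    {"x": 0.18,"y": -0.63,"z": -0.02,"spin": 0.065},
    {"x": 0.198,"y": -0.703,"z": -0.02,"spin": 0.065},
    {"x": 0.198,"y": -0.703,"z": -0.02,"spin": 0.065}
  ]
}}

```text
clock: 12.58
eef_pos: [0.4378, 0.1775, 0.0826]
tcp_rot: [[0.972, 0.234, -0.0], [0.234, -0.972, 0.0], [-0.0, -0.0, -1.0]]
ft_force: [-0.2, -1.0, -0.8]
grip_width: 0.0623
gripper_force: 30.0
```

Run:
```python
from h import *
c=cam('wrist'); save(c,'w6')
p=w(P0,-.01,-.04); print(robot.state()['eef_pos'],go(p[0],p[1],.047,np.degrees(P0[2])-90))
```

```text
[0.43802147 0.1763999  0.08250477] [0.279, 0.003, 0.089, np.float64(0.0006)]
```

View pics/w6.png

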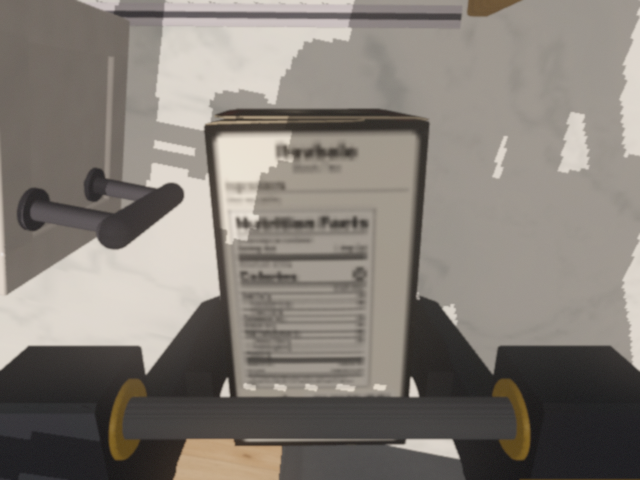

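Request:
{"api": "apply_moves", "payload": {
  "moves": [
    {"x": 0.03,"y": 0.003,"z": 0.03,"spin": 0},
    {"x": 0.07,"y": 0.003,"z": 0.06,"spin": 0},
    {"x": 0.11,"y": 0.003,"z": 0.09,"spin": 0},
    {"x": 0.16,"y": 0.003,"z": 0.09,"spin": 0},
    {"x": 0.21,"y": 0.003,"z": 0.09,"spin": 0},
    {"x": 0.265,"y": 0.003,"z": 0.09,"spin": 0},
    {"x": 0.265,"y": 0.003,"z": 0.096,"spin": 0},
    {"x": 0.265,"y": 0.003,"z": 0.096,"spin": 0}
  ]
}}

```text
clock: 13.62
eef_pos: [0.5411, 0.198, 0.0437]
tcp_rot: [[0.973, 0.23, -0.001], [0.23, -0.973, -0.001], [-0.002, 0.0, -1.0]]
ft_force: [0.4, -1.0, -0.8]
grip_width: 0.0626
gripper_force: 30.0
```

Request:
{"api": "apply_moves", "payload": {
  "fingers": -0.75,
  "moves": [
    {"x": 0,"y": 0,"z": 0,"spin": 0},
    {"x": 0,"y": 0,"z": 0,"spin": 0},
    {"x": 0,"y": 0,"z": 0,"spin": 0},
    {"x": 0,"y": 0,"z": -0.06,"spin": 0},
    {"x": 0,"y": 0,"z": -0.15,"spin": 0},
    {"x": -0.1,"y": 0,"z": -0.22,"spin": 0},
    {"x": -0.2,"y": 0,"z": -0.22,"spin": 0},
    {"x": -0.22,"y": 0,"z": -0.22,"spin": 0}
  ]
}}

```text
clock: 14.62
eef_pos: [0.4542, 0.1785, 0.1324]
tcp_rot: [[0.973, 0.231, -0.0], [0.231, -0.973, -0.0], [-0.0, 0.0, -1.0]]
ft_force: [-0.1, 0.1, -0.4]
grip_width: 0.0773
gripper_force: 0.0
```

Run:
```python
from h import *
c=cam('wrist'); save(c,'w7'); print(robot.state()['eef_pos'])
for q in(.010,.02):
  print([np.round(proj(c,w(P0,q+a,-.04+b,.077))) for a,b in((.056,.0315),(.056,-.0315),(-.056,-.0315),(-.056,.0315))])
p=w(P0,-.08,-.04);print(go(p[0],p[1],.056)); p=w(P0,0,-.04);print(go(p[0],p[1],.056))
```

```text
[0.45447905 0.17857287 0.13224613]
[array([ 238., -143.]), array([ 400., -143.]), array([385., 150.]), array([253., 150.])]
[array([ 236., -175.]), array([ 402., -175.]), array([387., 128.]), array([252., 128.])]
[0.063, -0.002, 0.191, 0]
[0.263, -0.002, 0.19, 0]
```

View pics/w7.png

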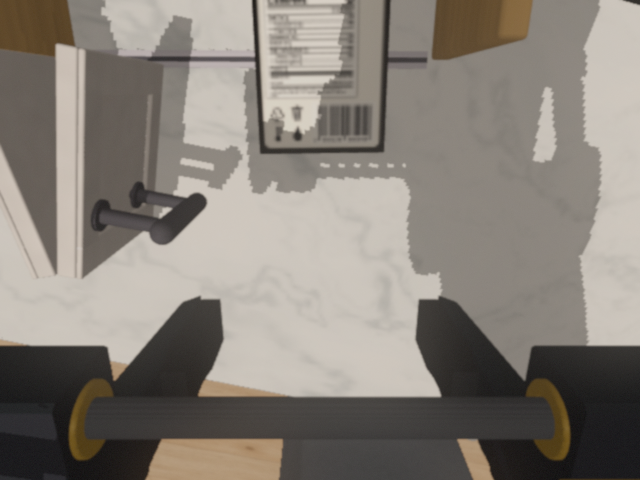

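Request:
{"api": "apply_moves", "payload": {
  "fingers": 0.1,
  "moves": [
    {"x": 0,"y": 0,"z": 0.05,"spin": 0},
    {"x": 0,"y": 0,"z": 0.11,"spin": 0},
    {"x": 0,"y": 0,"z": 0.16,"spin": 0},
    {"x": 0,"y": 0,"z": 0.19,"spin": 0},
    {"x": 0,"y": -0.002,"z": 0.19,"spin": 0},
    {"x": 0.03,"y": -0.002,"z": 0.19,"spin": 0},
    {"x": 0.07,"y": -0.002,"z": 0.19,"spin": 0},
    {"x": 0.11,"y": -0.002,"z": 0.19,"spin": 0}
  ]
}}

```text
clock: 15.68
eef_pos: [0.5011, 0.1904, 0.0572]
tcp_rot: [[0.973, 0.231, 0.002], [0.231, -0.973, 0.001], [0.002, -0.0, -1.0]]
ft_force: [0.8, -0.8, 0.4]
grip_width: 0.0396
gripper_force: 0.0
```

Run:
```python
from h import *
p=w(P0,.002,-.04);print(robot.state()['eef_pos'],go(p[0],p[1],.056))
```

```text
[0.50107597 0.19042917 0.0572186 ] [0.147, 0.0, 0.003, 0]
```

Request:
{"api": "apply_moves", "payload": {
  "moves": [
    {"x": 0.025,"y": 0,"z": 0.001,"spin": 0},
    {"x": 0.05,"y": 0,"z": 0.001,"spin": 0},
    {"x": 0.075,"y": 0,"z": 0.001,"spin": 0},
    {"x": 0.1,"y": 0,"z": 0.001,"spin": 0},
    {"x": 0.12,"y": 0,"z": 0.001,"spin": 0},
    {"x": 0.135,"y": 0,"z": 0.001,"spin": 0},
    {"x": 0.147,"y": 0,"z": 0.001,"spin": 0},
    {"x": 0.147,"y": 0,"z": 0.001,"spin": 0}
  ]
}}

```text
clock: 16.68
eef_pos: [0.5566, 0.2035, 0.056]
tcp_rot: [[0.973, 0.231, 0.001], [0.231, -0.973, 0.0], [0.001, -0.0, -1.0]]
ft_force: [0.6, 0.3, -0.2]
grip_width: 0.0395
gripper_force: 0.0
```

Request:
{"api": "apply_moves", "payload": {
  "moves": [
    {"x": -0.03,"y": 0,"z": 0,"spin": 0},
    {"x": -0.08,"y": 0,"z": -0.06,"spin": 0},
    {"x": -0.16,"y": 0,"z": -0.2,"spin": 0},
    {"x": -0.26,"y": 0,"z": -0.25,"spin": 0},
    {"x": -0.26,"y": 0,"z": -0.25,"spin": 0}
  ]
}}

```text
clock: 17.3
eef_pos: [0.4533, 0.1791, 0.1578]
tcp_rot: [[0.973, 0.231, 0.003], [0.231, -0.973, 0.001], [0.003, -0.0, -1.0]]
ft_force: [0.4, 0.6, -0.1]
grip_width: 0.0393
gripper_force: 0.0
```

Run:
```python
from h import *
c=cam('wrist'); save(c,'w8'); print(robot.state()['eef_pos'])
for q in(.055,.065):
  print([np.round(proj(c,w(P0,q+a,-.04+b,.077))) for a,b in((-.056,-.0315),(-.056,.0315))])
for q in (1.3,1.39): print(q,[np.round(proj(c,w(P0,*door(q,s,n),z))) for s,n,z in((.03,.046,.094),(0,.012,.095),(.106,.012,.095))])
print(robot.state()['joints'])
```

```text
[0.4540803  0.17930365 0.1568158 ]
[array([384.,  51.]), array([258.,  51.])]
[array([385.,  28.]), array([257.,  29.])]
1.3 [array([196., 223.]), array([123., 259.]), array([152.,  52.])]
1.39 [array([175., 219.]), array([107., 261.]), array([111.,  50.])]
[ 3.25063382e-01 -2.50942987e-02  2.08358003e+00 -1.83271549e-05
  1.08053237e+00  1.66258892e+00]
```

View pics/w8.png

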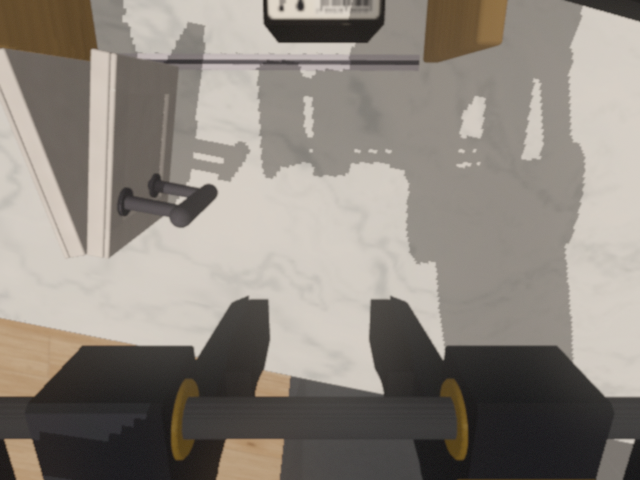

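Run:
```python
from h import *
print(go(.4575,.2568,.16,2.7),go(.4575,.2568,.056,2.7))
```

```text
[0.053, -0.187, -0.008, np.float64(-0.4407)] [0.052, -0.186, 0.252, np.float64(-0.4407)]
```

Request:
{"api": "apply_moves", "payload": {
  "fingers": -0.1,
  "moves": [
    {"x": 0.053,"y": -0.187,"z": -0.008,"spin": -0.44},
    {"x": 0.053,"y": -0.187,"z": -0.008,"spin": -0.44},
    {"x": 0.053,"y": -0.187,"z": -0.008,"spin": -0.44},
    {"x": 0.053,"y": -0.187,"z": -0.008,"spin": -0.44},
    {"x": 0.053,"y": -0.187,"z": -0.008,"spin": -0.44},
    {"x": 0.053,"y": -0.187,"z": -0.008,"spin": -0.44},
    {"x": 0.053,"y": -0.187,"z": -0.008,"spin": -0.44},
    {"x": 0.053,"y": -0.187,"z": -0.008,"spin": -0.44}
  ]
}}

```text
clock: 18.35
eef_pos: [0.4582, 0.2569, 0.1574]
tcp_rot: [[-0.048, 0.999, -0.002], [0.999, 0.048, -0.001], [-0.001, -0.002, -1.0]]
ft_force: [0.3, -0.0, 0.1]
grip_width: 0.0482
gripper_force: 0.0
```

Run:
```python
from h import *
c=cam('wrist'); print(robot.state()['eef_pos'])
for b in robot.boxes_of('pull',c)[:2]: print((np.array(b['rect'])*[640,480,640,480]).round(),b['conf'])
g=c['img'][:330].astype(int); m=((g.max(2)<75)).astype(np.uint8); n,l,st,ce=cv2.connectedComponentsWithStats(m)
for i in range(1,n):
    if st[i,4]>150: print(st[i].tolist())
for q in (1.3,1.39): print(q,[np.round(proj(c,w(P0,*door(q,s,n),z))) for s,n,z in((.03,.046,.094),(0,.012,.095),(.106,.012,.095))])
print(go(.4575,.2568,.056,2.7))
```

```text
[0.45813237 0.25690716 0.15744735]
[263. 150. 468. 267.] 0.93
[0, 219, 129, 111, 12504]
[453, 245, 99, 85, 4064]
[381, 297, 55, 33, 1350]
[204, 299, 53, 31, 1251]
1.3 [array([319., 277.]), array([267., 213.]), array([469., 230.])]
1.39 [array([320., 258.]), array([261., 197.]), array([469., 196.])]
[0.0, -0.001, 0.254, np.float64(-0.0009)]
```

Request:
{"api": "apply_moves", "payload": {
  "moves": [
    {"x": 0,"y": 0,"z": 0.07,"spin": 0},
    {"x": 0,"y": 0,"z": 0.14,"spin": 0},
    {"x": 0,"y": 0,"z": 0.21,"spin": 0},
    {"x": 0,"y": 0,"z": 0.254,"spin": 0},
    {"x": 0,"y": 0,"z": 0.254,"spin": 0}
  ]
}}

```text
clock: 19.08
eef_pos: [0.457, 0.2564, 0.0556]
tcp_rot: [[-0.044, 0.999, -0.004], [0.999, 0.044, -0.002], [-0.002, -0.004, -1.0]]
ft_force: [0.0, 0.3, 0.6]
grip_width: 0.0485
gripper_force: 0.0
```

Request:
{"api": "apply_moves", "payload": {
  "fingers": 1,
  "moves": [
    {"x": 0,"y": 0,"z": 0,"spin": 0},
    {"x": 0,"y": 0,"z": 0,"spin": 0},
    {"x": 0,"y": 0,"z": 0,"spin": 0},
    {"x": 0,"y": 0,"z": 0,"spin": 0},
    {"x": 0,"y": 0,"z": 0,"spin": 0},
    {"x": 0,"y": 0,"z": 0,"spin": 0}
  ]
}}

```text
clock: 19.82
eef_pos: [0.458, 0.2572, 0.0581]
tcp_rot: [[-0.044, 0.999, -0.001], [0.999, 0.044, 0.0], [0.0, -0.001, -1.0]]
ft_force: [-3.3, -0.4, 6.4]
grip_width: 0.0105
gripper_force: 30.0
```

```bash
python3 -c "
from h import *
print(robot.state()['eef_pos'],w(P0,*door(1.38,.03,.046)))
arc(1.38,np.linspace(1.38,-.01,21)[1:9])"
```

```text
[0.45796872 0.25720524 0.05806798] [0.45800593 0.25719021 0.        ]
{"x": -0.022, "y": -0.001, "z": 0, "spin": 0.022},
{"x": -0.042, "y": -0.001, "z": 0, "spin": 0.044},
{"x": -0.062, "y": 0.000, "z": 0, "spin": 0.066},
{"x": -0.080, "y": 0.002, "z": 0, "spin": 0.088},
{"x": -0.097, "y": 0.005, "z": 0, "spin": 0.111},
{"x": -0.112, "y": 0.008, "z": 0, "spin": 0.133},
{"x": -0.125, "y": 0.012, "z": 0, "spin": 0.155},
{"x": -0.137, "y": 0.017, "z": 0, "spin": 0.177},
```

Request:
{"api": "apply_moves", "payload": {
  "moves": [
    {"x": -0.022,"y": -0.001,"z": 0,"spin": 0.022},
    {"x": -0.042,"y": -0.001,"z": 0,"spin": 0.044},
    {"x": -0.062,"y": 0,"z": 0,"spin": 0.066},
    {"x": -0.08,"y": 0.002,"z": 0,"spin": 0.088},
    {"x": -0.097,"y": 0.005,"z": 0,"spin": 0.111},
    {"x": -0.112,"y": 0.008,"z": 0,"spin": 0.133},
    {"x": -0.125,"y": 0.012,"z": 0,"spin": 0.155},
    {"x": -0.137,"y": 0.017,"z": 0,"spin": 0.177}
  ]
}}

```text
clock: 20.82
eef_pos: [0.467, 0.2026, 0.058]
tcp_rot: [[0.492, 0.871, -0.001], [0.871, -0.492, 0.0], [-0.0, -0.001, -1.0]]
ft_force: [-3.9, 1.4, 5.6]
grip_width: 0.0107
gripper_force: 30.0
```

```bash
python3 -c "
from h import *
print(robot.state()['eef_pos'],w(P0,*door(.824,.03,.046)))
arc(.824,np.linspace(1.38,-.01,21)[9:17])"
```

```text
[0.46703392 0.20258706 0.05798803] [0.4672085  0.20265366 0.        ]
{"x": -0.006, "y": 0.010, "z": 0, "spin": 0.022},
{"x": -0.010, "y": 0.020, "z": 0, "spin": 0.044},
{"x": -0.012, "y": 0.030, "z": 0, "spin": 0.066},
{"x": -0.012, "y": 0.039, "z": 0, "spin": 0.088},
{"x": -0.010, "y": 0.048, "z": 0, "spin": 0.111},
{"x": -0.006, "y": 0.056, "z": 0, "spin": 0.133},
{"x": -0.001, "y": 0.063, "z": 0, "spin": 0.155},
{"x": 0.007, "y": 0.071, "z": 0, "spin": 0.177},
```

Request:
{"api": "apply_moves", "payload": {
  "moves": [
    {"x": -0.006,"y": 0.01,"z": 0,"spin": 0.022},
    {"x": -0.01,"y": 0.02,"z": 0,"spin": 0.044},
    {"x": -0.012,"y": 0.03,"z": 0,"spin": 0.066},
    {"x": -0.012,"y": 0.039,"z": 0,"spin": 0.088},
    {"x": -0.01,"y": 0.048,"z": 0,"spin": 0.111},
    {"x": -0.006,"y": 0.056,"z": 0,"spin": 0.133},
    {"x": -0.001,"y": 0.063,"z": 0,"spin": 0.155},
    {"x": 0.007,"y": 0.071,"z": 0,"spin": 0.177}
  ]
}}

```text
clock: 21.82
eef_pos: [0.4935, 0.1908, 0.058]
tcp_rot: [[0.877, 0.48, -0.0], [0.48, -0.877, -0.001], [-0.001, 0.0, -1.0]]
ft_force: [-3.6, -1.3, 5.4]
grip_width: 0.0112
gripper_force: 30.0
```

```bash
python3 -c "
from h import *
print(robot.state()['eef_pos'],w(P0,*door(.268,.03,.046)))
arc(.268,[.2,.13,.06,.0,-.03])"
```

```text
[0.49351724 0.19082865 0.05800117] [0.49311384 0.19115571 0.        ]
{"x": 0.011, "y": 0.001, "z": 0, "spin": 0.022},
{"x": 0.023, "y": -0.000, "z": 0, "spin": 0.044},
{"x": 0.037, "y": -0.002, "z": 0, "spin": 0.066},
{"x": 0.049, "y": -0.005, "z": 0, "spin": 0.085},
{"x": 0.056, "y": -0.007, "z": 0, "spin": 0.095},
```

Request:
{"api": "apply_moves", "payload": {
  "moves": [
    {"x": 0.011,"y": 0.001,"z": 0,"spin": 0.022},
    {"x": 0.023,"y": 0,"z": 0,"spin": 0.044},
    {"x": 0.037,"y": -0.002,"z": 0,"spin": 0.066},
    {"x": 0.049,"y": -0.005,"z": 0,"spin": 0.085},
    {"x": 0.052,"y": -0.006,"z": 0,"spin": 0.085},
    {"x": 0.052,"y": -0.006,"z": 0,"spin": 0.085}
  ]
}}

```text
clock: 22.58
eef_pos: [0.5095, 0.202, 0.058]
tcp_rot: [[0.972, 0.234, -0.003], [0.234, -0.972, -0.003], [-0.003, 0.002, -1.0]]
ft_force: [-6.0, -4.9, 9.1]
grip_width: 0.011
gripper_force: 30.0
```

Run:
```python
from h import *
c=cam('wrist'); save(c,'w9'); print(robot.state()['eef_pos'],w(P0,*door(0,.03,.046)),robot.state()['ft_force'])
for q in(0,.05,.1,.15): print(q,[np.round(proj(c,w(P0,*door(q,s,n),z))).tolist() for s,n,z in((0,.012,.095),(.106,.012,.095))],np.round(proj(c,w(P0,-.012*np.cos(q),.106,.095))))
```

```text
[0.50947306 0.2019928  0.05793614] [0.50939781 0.2025629  0.        ] [-5.58351119 -4.98160489  9.38023016]
0 [[215.0, 281.0], [586.0, 282.0]] [-158.  281.]
0.05 [[218.0, 298.0], [587.0, 282.0]] [-158.  281.]
0.1 [[220.0, 314.0], [587.0, 282.0]] [-158.  280.]
0.15 [[221.0, 329.0], [584.0, 281.0]] [-158.  280.]
```

View pics/w9.png

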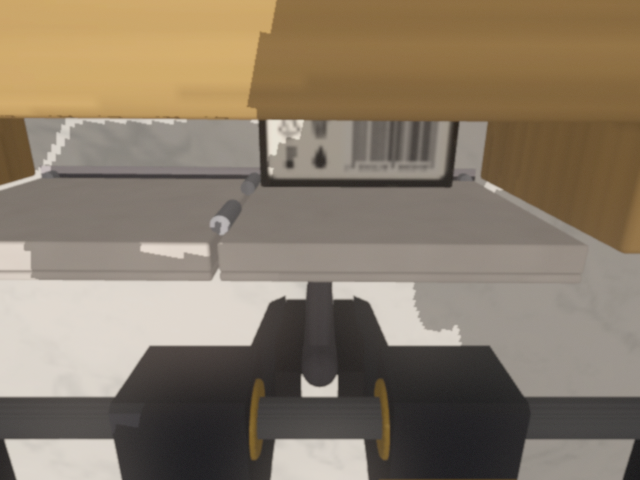

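Request:
{"api": "apply_moves", "payload": {
  "fingers": -0.1,
  "moves": [
    {"x": 0,"y": 0,"z": 0,"spin": 0},
    {"x": 0,"y": 0,"z": 0,"spin": 0},
    {"x": 0,"y": 0,"z": 0,"spin": 0},
    {"x": 0,"y": 0,"z": 0,"spin": 0},
    {"x": 0,"y": 0,"z": -0.05,"spin": 0},
    {"x": 0,"y": 0,"z": -0.15,"spin": 0},
    {"x": -0.1,"y": 0,"z": -0.3,"spin": 0},
    {"x": -0.1,"y": 0,"z": -0.3,"spin": 0}
  ]
}}

```text
clock: 23.62
eef_pos: [0.473, 0.1946, 0.1815]
tcp_rot: [[0.972, 0.234, 0.006], [0.234, -0.972, 0.002], [0.007, -0.001, -1.0]]
ft_force: [0.8, -0.3, -0.4]
grip_width: 0.0484
gripper_force: 0.0
```

Run:
```python
from h import *
c=cam('wrist'); print(robot.state()['eef_pos'],robot.state()['ft_force'])
for q in(0,.1): print(q,[np.round(proj(c,w(P0,*door(q,s,n),z))).tolist() for s,n,z in((.03,.046,.094),(0,.012,.095),(.106,.012,.095))],np.round(proj(c,w(P0,-.012*np.cos(q),.106,.095))))
a=c['img'][0:330,:]; t=cam('top')['img'][130:330,140:540]; s=cam('scene')['img'][150:350,180:580]
o=np.vstack([cv2.resize(a,(640,330)),np.hstack([cv2.resize(t,(320,160)),cv2.resize(s,(320,160))])])
cv2.imwrite('pics/w10.png',cv2.cvtColor(o,cv2.COLOR_RGB2BGR))
```

```text
[0.47253354 0.19440933 0.18063822] [-0.47224995  0.84434728  0.42594124]
0 [[322.0, 183.0], [266.0, 121.0], [463.0, 121.0]] [ 69. 120.]
0.1 [[329.0, 196.0], [268.0, 141.0], [464.0, 121.0]] [ 69. 120.]
```

View pics/w10.png

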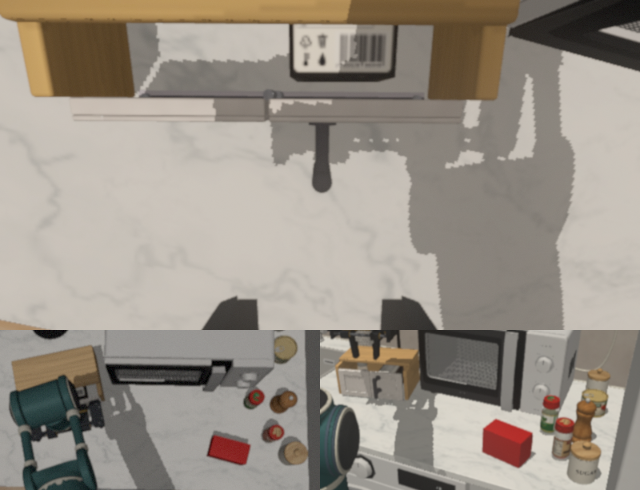

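The door's front edge runs straight at v≈120 from u=70 to u=463, so it is shut. The tea box lies flat behind it, the bystanders are standing, and the arm is clear.

```bash
python3 -c "
from cell import robot
print(robot.sign_off())"
```

```text
the job is handed in; nothing more can be done
None
```

The job is handed in, with no verdict returned: the last pictures show the door shut flush, the black tea box flat inside and the bystanders standing; I never had the salt shaker in clear view.

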